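# Load an amplifier module in the test jig and throw the toggle clamp

### The job

Set the amplifier module (the short, wide metal block with two coax ports on one end) flat on the test jig's plate, ports pointing away from the clamp, and slide it home so that it bears on both side pins and on the end stop's screw at once, pressing lightly, not ramming it. Then let go of it and push the raised handle of the toggle clamp down over centre onto its stop, so that the rubber pad holds the module down. Do not lean hard on the handle, and leave the other things on the bench where they are.

Things in the scene. Friction and masses are not known exactly. Their poses are not given: they have to be found in the camera images.
- module: Loose amplifier module to be clamped: grey metal block 80 (x) x 46 (y) x 22 mm (z), flat steel lid with six screws on top, 0.18 to 0.35 kg. Two brass coax ports, 6.4 mm thick and 12 mm long, stick out of its +x end at y +-12, 11 mm up. Origin: centre of its underside. It lies flat on the bench.
- ports (a point): Point on the module 52 mm along its +x from the centre, 11 mm up: midway between the outer ends of its two ports. Tells which end the ports are on.
- jig: Fixed test jig: finned aluminium heat sink, plate 260 (x) x 110 (y) mm, flat top 30 mm above the bench. Origin: centre of its underside; x runs from the handle's end to the module's end. The module belongs at jig y 0, its x along the jig's x, ports to +x, its centre at jig x 64 to 76 mm, wherever the end stop's screw stops it.
- side_pins: Two fixed steel dowel pins, 8 mm thick, 13 mm tall, standing on the jig's plate 54 mm apart along the jig's x, on the -y side of the module's place. The module's -y long face goes against both. Origin: midway between them on the plate (jig 70, -27, 30 mm). Between them there is room for a finger.
- end_stop: End stop between the clamp and the module's place: fixed steel block 10 x 24 x 18 mm (x, y, z) on the plate with an adjusting screw (9 mm thick, flat tip, 10 mm up) that points along the jig's +x and takes the middle of the module's plain end. Origin: block's underside centre (jig 17, 0, 30 mm). The screw is locked with its tip 7 to 19 mm from the origin, differently each time, unmeasured.
- clamp: Toggle clamp bolted on the jig's plate, 81 mm before the module's place: steel foot 80 x 54 mm, cheeks 33 mm tall; it carries the arm (two flat bars), links and handle. Origin: on the foot's underside, below the swing; x along the jig's x, to the module. At the start the arm stands raised, its top about 105 mm above the plate, clear of the space above the module's place.
- handle (a joint): Angle of the handle against the arm (rad): starts at -0.1 to 0.1 (open), dead centre 2.91, stop 2.95. Friction keeps it where it is left until the pad meets the module (2.55 to 2.65). Then a spring pushes back, 8 to 13 N at the grip at first, fading to none at dead centre. Let go sooner, it springs back up. Past dead centre it runs to its stop and locks; pressed hard there it gives 3 N per mm.
- grip (a point): Middle of the pushed face of the handle's black grip (72 mm long, 19 mm wide, 13 mm thick), 100 mm from its pivot. z: outward normal of that face (push along -z); x: along the handle to the pivot. At the start the handle leans back a little from upright, this point 124 mm and the handle's tip 160 mm above the plate, z to the module. It swings back and down in the clamp's x-z plane.
- grip_down (a point): Fixed point on the clamp where grip comes to lie, within 3 mm, when the handle is on its stop: 87 mm behind the clamp's origin and 45 mm above its foot. The handle is then about level with its pushed face up.
- spindle: Spring-loaded spindle at the arm's end, carrying the round rubber pad, 16 mm across, that comes down near the middle of the module's lid. Origin: centre of the pad's face.
- load: Bystander: small coax dummy load, 16 mm across, 32 mm tall, standing upright on the jig's plate near the handle end (about jig x -103, y +41 mm). Origin: its foot.
- filter: Bystander: loose filter block, longer and narrower than the module (105 x 28 x 26 mm), one port on each end. Origin: centre of its underside. It and the module may have swapped places.
- screwdriver: Bystander: screwdriver, 170 mm, lying on the bench to the left.
- wrench: Bystander: small wrench, 130 mm, lying on the bench to the right.
- board_a: Bystander: bare circuit board 85 x 58 mm with a black pin header, far left.
- board_b: Bystander: another circuit board of the same size, far right.
Things that resemble listed ones, but are neither listed nor needed, are in the scene too. Leave any turquoise look-alike of the module alone.

How it is judged:
By the outcome, as a careful person would: the job done as asked, in the order asked, and still so for the second after the job is handed in, with the robot touching nothing.
It also fails if it takes over 70 s, if anything falls off the work surface, if the arm or the gripper's body presses on something with over 40 N, if the wrist force passes 120 N, or if a joint passes its speed limit or range.

### The arm

A 6-joint arm with a two-finger parallel gripper is mounted at the origin on the work surface. World frame = base frame: x ahead of the robot, y to its left, z up, the work surface at z = 0. Lengths are in m, angles in rad, forces in N, time in s.
With the tool pointing down it reaches from about 0.375 to 0.975 m from the base axis. Payload 3.8 kg.
Tool frame: the origin (TCP) lies midway between the tips of the shut fingers; the grasp point (between the pads) lies 19 mm behind it; z points along the fingers, y is the line along which they close (so a half turn about z gives the same grasp; the last joint's range is limited). The gripper opens to 85 mm and grips with 20 to 120 N. Pads are 22 mm wide; open, the fingers measure 114 mm over their backs; the gripper's body (76 mm by 85 mm) begins 54 mm behind the grasp point. The pads swing forward as they close: fully open they stand 13 mm farther back than shut.
Start: joints at [-1.269, 0.264, 1.604, -0, 1.274, -0.037], TCP at [0.224, -0.637, 0.198] pointing down, gripper open.
Joint ranges: [-2.63, 2.63], [-0.94, 2.18], [0.31, 2.57], [-1.31, 4.45], [0, 2.66], [-2.55, 2.55]. Speed limits (rad/s): [2.57, 2.57, 3.14, 3.14, 3.14, 3.14].

### API

Orientations are given as a rotation vector (axis times angle).
In Python, from workcell import status, read_camera, workorder, masks_of gives the robot as it stands.
- The arm moves only by the tool drive_tool, never from a script. Its argument "rows" is a list of rows, each a list of 7 numbers: the turn, a rotation vector about the tool's x, y, z in degrees, then the shift along the tool's x, y, z in m, then the opening, from 0 (shut) to 1 (fully open). In form: [[ax, ay, az, tx, ty, tz, claw], ...]. A call has 1 to 8 rows; each row shifts and turns the commanded pose from where the row before left it, along the tool's axes as they then stand; what a row does not reach is not made up. A row lasts 1/12 s, in which the tool goes at most 41.7 mm and 7.16 degrees, less where a joint would pass 70% of its speed; a pose out of reach is approached as far as the arm can. A call is refused whole if a number of a shift passes 0.0417 or a number of a turn 7.16, either way. A call with a gripper value outside its range is refused whole. The fingers move at their own pace and stop on an object; "force" is the grip in N (left out, the last holds). Time passes only in rows, so rows that do not move let the fingers close. It gives the time, the measured TCP pose, the force, the opening and the grip force at its end, in the units of the state.
- status.read_state(): the state, without advancing time (a new reading comes with each control period).
- read_camera(name): name is "scene" or "top"; returns a dict with "color" (480x640x3 uint8, red, green, blue), "intrinsics" (3x3 intrinsics, pixels), "D" ([k1, k2, p1, p2, k3] as OpenCV has them; the pictures are not rectified), "world_from_camera" (4x4, takes a point from camera to world coordinates). Camera axes: x right, y up, looking along -z (the intrinsics and any distortion apply to the point x, -y, -z); pixel columns grow to the right and rows downward; lengths in m; the calibration is good to about 2 mm. A picture is of the moment at which its call begins. There is no depth.
- workorder.finish_job(): hands the job in; it is judged then, once.
Trained networks look in a picture, given as the dict that the camera call returned (one of the last four; its "shot" number tells which), for a name from the list of things; names that differ only in an ending like _2 or _b are one class to them, and where a whole thing is asked for, a point or a joint stands for the part that bears it (a point fixed in the world has none). Each returns a list of dicts, best first, with "score" (0 to 1); they miss things now and then, are a little off and sometimes report something else, mostly with a low value. They report only what shows in the picture. A call takes as long as a camera call. They do not tell look-alikes from the thing itself.
- masks_of(picture, name): "mask" (480x640 bool, what is visible of it) and "bbox" ([left, top, right, bottom] in pixels, round what is visible of it).
The state is a dict: "time": time; "q": joint angles; "joint_vel": joint speeds; "joint_torque": joint torques, N m; "tool_pos": TCP position; "tcp_rot": TCP orientation; "wrist_force": force on the tool from outside, world axes, zero at the start; "torque": the same for the moment, N m; "width": opening from 0.0 (shut) to 1.0 (fully open); "grip_force": force on a finger pad.
Only numpy, scipy, OpenCV 4.12 (cv2) and the standard library are available. Lean on these libraries where they do the work, as an engineer would, in place of code of your own. Each camera call takes 0.05 s, during which the arm holds its last target. There are 200 camera calls.

## Working session

There is one attempt and no reset: what is moved stays moved. The work goes in short steps, Python scripts to look and compute and a tool call to move; the robot and the scene stay as the last step left them, time stands still between calls to the robot, and variables do not carry over. Pictures are saved under pics/ and viewed, at most 10 in all, crops included, and the job is handed in when it is done.

Besides the shell and the picture viewer there is one more tool, called after "Emit:" as name(argument=value, ...), one argument or row to a line, values as JSON. drive_tool: Moves the arm, as the interface text tells. Its arguments: {"type":"object","properties":{"rows":{"type":"array"},"force":{"type":"number"}},"required":["rows"]}

```bash
mkdir -p pics; python3 - <<'E'
from workcell import status, read_camera, masks_of
import cv2,numpy as np
s=status.read_state();print({k:np.round(v,3).tolist() for k,v in s.items()})
for n in("scene","top"):
    p=read_camera(n);cv2.imwrite(f"pics/{n}0.png",p["color"][...,::-1]);np.savez(f"pics/{n}0.npz",**{k:v for k,v in p.items() if k!='shot'})
    print(n,p["intrinsics"].tolist(),p["D"],np.round(p["world_from_camera"],4).tolist())
    for o in("module","jig","side_pins","end_stop","clamp","handle","spindle","load","filter"):
        print(o,[(round(float(d["score"]),2),np.round(d["bbox"]).tolist()) for d in masks_of(p,o)])
E
```

```text
{'time': 0.0, 'q': [-1.269, 0.265, 1.605, -0.0, 1.274, -0.037], 'joint_vel': [-0.001, -0.0, 0.0, -0.0, -0.002, -0.0], 'joint_torque': [0.0, -51.511, -36.732, 0.0, 0.013, 0.0], 'tool_pos': [0.224, -0.636, 0.197], 'tcp_rot': [-3.094, -0.529, 0.0], 'wrist_force': [0.804, 0.576, -0.155], 'torque': [0.028, -0.043, 0.015], 'grip_force': 0.0, 'width': 0.996}
scene [[585.1646448579646, 0.0, 314.06492390915406], [0.0, 585.1646448579646, 232.07937565853615], [0.0, 0.0, 1.0]] [0.006409 0.       0.       0.       0.      ] [[0.6511, -0.599, 0.4662, 1.2567], [0.7589, 0.5022, -0.4146, -0.6271], [0.0142, 0.6237, 0.7815, 1.307], [0.0, 0.0, 0.0, 1.0]]
module [(0.91, [352.0, 174.0, 381.0, 201.0]), (0.85, [372.0, 203.0, 403.0, 232.0]), (0.84, [337.0, 149.0, 358.0, 175.0])]
jig [(0.57, [273.0, 209.0, 369.0, 294.0])]
side_pins []
end_stop []
clamp [(0.66, [301.0, 216.0, 332.0, 264.0])]
handle [(0.59, [307.0, 216.0, 322.0, 248.0])]
spindle []
load [(0.41, [279.0, 252.0, 289.0, 262.0])]
filter [(0.91, [158.0, 284.0, 199.0, 315.0])]
top [[589.7920415036458, 0.0, 323.438664771157], [0.0, 589.7920415036458, 235.72009908191083], [0.0, 0.0, 1.0]] [-0.16630906  0.          0.          0.          0.        ] [[-0.0275, 0.9883, -0.1498, 0.3184], [-0.9996, -0.0263, 0.0098, 0.0057], [0.0057, 0.15, 0.9887, 1.5579], [0.0, 0.0, 0.0, 1.0]]
module [(0.85, [189.0, 266.0, 225.0, 289.0]), (0.84, [179.0, 310.0, 214.0, 338.0]), (0.75, [211.0, 212.0, 231.0, 250.0])]
jig [(0.68, [255.0, 210.0, 360.0, 267.0]), (0.66, [432.0, 270.0, 476.0, 282.0])]
side_pins [(0.46, [387.0, 143.0, 417.0, 176.0]), (0.39, [505.0, 238.0, 555.0, 262.0])]
end_stop [(0.45, [292.0, 235.0, 300.0, 242.0])]
clamp [(0.57, [298.0, 223.0, 329.0, 246.0])]
handle []
spindle [(0.62, [299.0, 231.0, 313.0, 237.0])]
load []
filter [(0.64, [430.0, 272.0, 476.0, 288.0])]
```

```bash
python3 - <<'E'
import cv2
a=cv2.imread("pics/top0.png");cv2.imwrite("pics/t1.png",cv2.resize(a[190:350,165:365],None,fx=4,fy=3.75 and 4,interpolation=2)[:600])
b=cv2.imread("pics/scene0.png");cv2.imwrite("pics/s1.png",cv2.resize(b[140:300,260:420],None,fx=3.75,fy=3.75,interpolation=2))
E
```

```text
(no output)
```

View pics/t1.png

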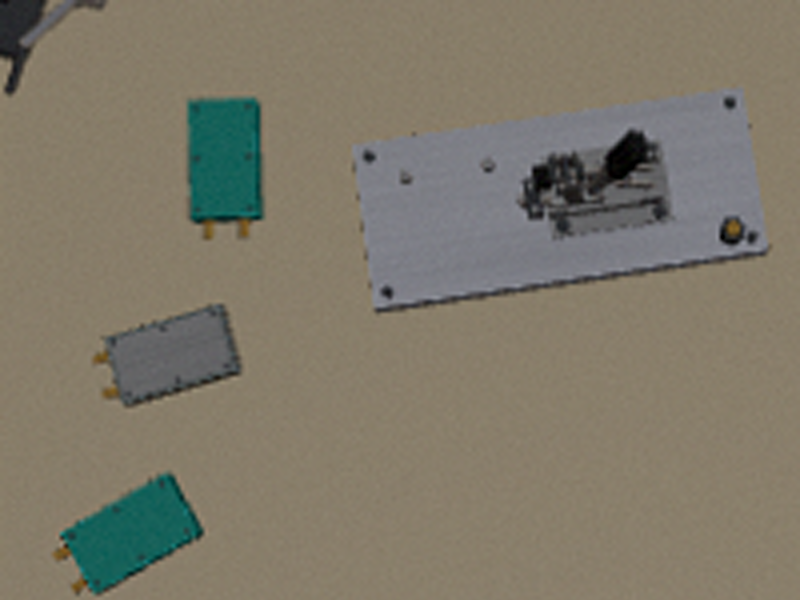

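View pics/s1.png

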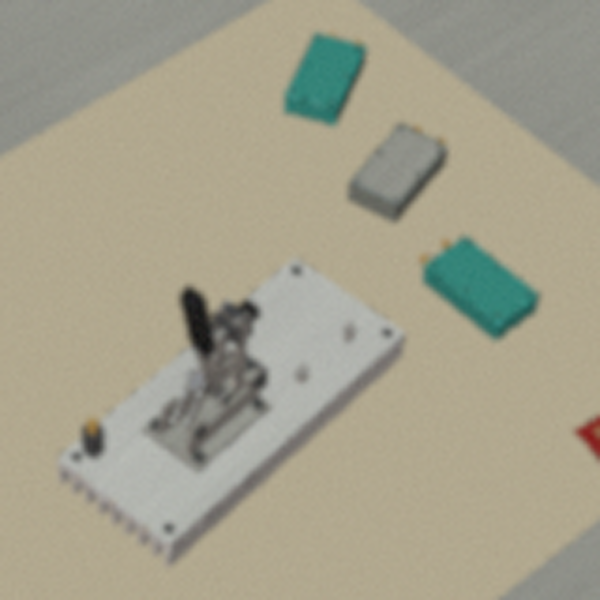

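The top view shows the grey module at crop (172,355), ports to the left. The jig plate has corners at about (353,146), (742,90), (768,250) and (376,310), with pins at (405,177) and (488,165). The scene view agrees, with the handle upright and the load at the handle end.

```bash
cat > h.py <<'E'
import numpy as np,cv2
from scipy.optimize import least_squares,minimize
from scipy.spatial.transform import Rotation as R
F=np.diag([1.,-1,-1])
def proj(c,P):
    T=np.linalg.inv(c["world_from_camera"]);X=np.asarray(P,float)@T[:3,:3].T+T[:3,3]
    return cv2.projectPoints((X@F).reshape(-1,1,3),np.zeros(3),np.zeros(3),c["intrinsics"],np.asarray(c["D"],float))[0][:,0]
def back(c,uv,z):
    n=cv2.undistortPoints(np.asarray(uv,float).reshape(-1,1,2),c["intrinsics"],np.asarray(c["D"],float))[:,0]
    M=c["world_from_camera"];d=(np.c_[n,np.ones(len(n))]@F)@M[:3,:3].T
    return M[:3,3]+d*((z-M[2,3])/d[:,2])[:,None]
def pl(p,L,z0=0):  # x,y,yaw
    L=np.asarray(L,float);c,s=np.cos(p[2]),np.sin(p[2])
    return np.c_[p[0]+c*L[:,0]-s*L[:,1],p[1]+s*L[:,0]+c*L[:,1],L[:,2]+z0]
box=lambda x0,x1,y0,y1,z0,z1:[(x,y,z) for x in(x0,x1) for y in(y0,y1) for z in(z0,z1)]
MOD=[box(-.04,.04,-.023,.023,0,.022),box(.04,.052,.0088,.0152,.0078,.0142),box(.04,.052,-.0152,-.0088,.0078,.0142)]
def render(c,p,z0=0,k=8,parts=MOD):
    m=np.zeros((480,640),np.float32);
    allp=np.vstack([proj(c,pl(p,b,z0)) for b in parts]);u0=np.floor(allp.min(0)-3).astype(int);w=np.ceil(allp.max(0)+3).astype(int)-u0
    im=np.zeros((w[1]*k,w[0]*k),np.uint8)
    for b in parts:
        h=cv2.convexHull(((proj(c,pl(p,b,z0))-u0+.5)*k*16).astype(np.int32));cv2.fillConvexPoly(im,h,255,shift=4)
    m[u0[1]:u0[1]+w[1],u0[0]:u0[0]+w[0]]=cv2.resize(im,(w[0],w[1]),interpolation=cv2.INTER_AREA)/255.
    return m
def fitmask(cams,masks,p0,z0=0):
    f=lambda p:sum(np.abs(render(c,(p[0],p[1],p[2]/10),z0)-m).sum() for c,m in zip(cams,masks))
    x0=np.array([p0[0],p0[1],p0[2]*10])
    r=minimize(f,x0,method="Nelder-Mead",options=dict(initial_simplex=x0+np.vstack([np.zeros(3),np.diag([.008,.008,.8])]),maxfev=400,xatol=1e-5))
    return np.array([r.x[0],r.x[1],r.x[2]/10]),r.fun
E
python3 - <<'E'
from h import *
from workcell import read_camera,masks_of
t=read_camera("top");s=read_camera("scene")
tc=np.array([(353,146),(742,90),(768,250),(376,310)])/4+[165,190]-.5+.125
sc=np.array([(404,336),(172,546),(60,464),(297,260)])/3.75+[260,140]-.5+.13
L=np.array([(.13,-.055,.03),(-.13,-.055,.03),(-.13,.055,.03),(.13,.055,.03)])
B=back(t,tc,.03);print(np.round(B,4).tolist(),np.round(back(s,sc,.03),4).tolist())
p0=(*B[:,:2].mean(0),np.arctan2(*(B[0]-B[1])[[1,0]]))
for C in([(t,tc)],[(s,sc)],[(t,tc),(s,sc)]):
    r=least_squares(lambda p:np.concatenate([(proj(c,pl(p,L))-u).ravel() for c,u in C]),p0);print("jig",np.round(r.x,4),np.round(r.fun,1))
pin=[(.097,-.027,.043),(.043,-.027,.043)]
print("pins pred",proj(t,pl(r.x,pin)),"seen",np.array([(405,177),(488,165)])/4+[165,190]-.4)
print("pins pred s",proj(s,pl(r.x,pin)),"seen",np.array([(350,325),(303,369)])/3.75+[260,140]-.4)
mt=[d for d in masks_of(t,"module") if abs(d["bbox"][0]-189)<6][0]["mask"];ms=[d for d in masks_of(s,"module") if abs(d["bbox"][0]-352)<6][0]["mask"]
b=back(t,[(208,278)],.02)[0];yaw=back(t,[(190,283),(223,273)],.02);a=np.arctan2(*(yaw[0]-yaw[1])[[1,0]])
for C,M in(([t],[mt]),([s],[ms]),([t,s],[mt,ms])): print("mod",fitmask(C,M,(b[0],b[1],a)),[m.sum() for m in M])
E
```

```text
[[0.5805, 0.1755, 0.03], [0.6111, -0.0816, 0.03], [0.5044, -0.0949, 0.03], [0.4718, 0.1615, 0.03]] [[0.5834, 0.1717, 0.03], [0.615, -0.082, 0.03], [0.5101, -0.0982, 0.03], [0.4761, 0.1606, 0.03]]
jig [0.542  0.0401 1.6938] [-0.2 -0.   0.2 -0.5  0.3  0.4 -0.3  0.2]
jig [0.546  0.0382 1.6987] [ 0.8 -0.3  0.   0.9 -0.4 -0.6 -0.4 -0.2]
jig [0.5436 0.0395 1.6964] [ 0.  -0.5  0.3 -1.3  0.5 -0.4 -0.  -0.3  0.6 -1.  -0.3 -0.  -0.6 -1.5
 -0.5 -0.8]
pins pred [[266.30557198 233.35524299]
 [286.81788804 230.24525718]] seen [[265.85 233.85]
 [286.6  230.85]]
pins pred s [[353.08449815 226.75824445]
 [340.48879214 237.95622122]] seen [[352.93333333 226.26666667]
 [340.4        238.        ]]
mod (array([0.44733518, 0.29790586, 1.84643869]), np.float64(32.90196228027344)) [np.int64(604)]
mod (array([0.44826135, 0.29831951, 1.8263476 ]), np.float64(47.72941207885742)) [np.int64(384)]
mod (array([0.44742202, 0.29814179, 1.84289149]), np.float64(84.07450866699219)) [np.int64(604), np.int64(384)]
```

```bash
cat >> h.py <<'E'
JIG=np.array([.543,.0395,1.695])
def plan(x,y,z,yaw=None):
    "yaw: world angle of tool y line (mod pi)"
    from workcell import status
    s=status.read_state();M=R.from_rotvec(s["tcp_rot"]).as_matrix()
    d=M.T@(np.array([x,y,z])-s["tool_pos"]);print("t",round(s["time"],2),"pos",np.round(s["tool_pos"],4),"shift mm",np.round(d*1000,1),"F",np.round(s["wrist_force"],1),"q6",round(s["q"][5],2),"w",round(s["width"],3))
    if yaw is not None:
        a=np.arctan2(M[1,1],M[0,1]);e=(yaw-a+np.pi/2)%np.pi-np.pi/2
        # desired: tool z straight down, tool y at a+e
        ty=np.array([np.cos(a+e),np.sin(a+e),0]);tz=np.array([0,0,-1.]);D=np.c_[np.cross(ty,tz),ty,tz]
        print("turn deg",np.round(np.degrees(R.from_matrix(M.T@D).as_rotvec()),2))
def jw(x,y): return pl(JIG,[(x,y,0)])[0,:2]
E
python3 - <<'E'
from h import *
plan(.42,0,.3,1.843+np.pi/2)
E
```

```text
t 1.2 pos [ 0.2243 -0.6366  0.1982] shift mm [ 396.1 -535.4 -101.8] F [1.2 0.1 0.3] q6 -0.04 w 1.001
turn deg [  0.     0.   -86.19]
```

Emit:
drive_tool(
  rows=[
    [0, 0, 0, 0.0245, -0.033, -0.0064, 1],
    [0, 0, 0, 0.0245, -0.033, -0.0064, 1],
    [0, 0, 0, 0.0245, -0.033, -0.0064, 1],
    [0, 0, 0, 0.0245, -0.033, -0.0064, 1],
    [0, 0, 0, 0.0245, -0.033, -0.0064, 1],
    [0, 0, 0, 0.0245, -0.033, -0.0064, 1],
    [0, 0, 0, 0.0245, -0.033, -0.0064, 1],
    [0, 0, 0, 0.0245, -0.033, -0.0064, 1],
  ],
)

```text
time: 1.87
tool_pos: [0.3216, -0.3207, 0.2499]
tcp_rot: [3.096, 0.529, 0.001]
wrist_force: [1.3, -0.2, 1.0]
width: 1.002
grip_force: 0.0
```

Emit:
drive_tool(
  rows=[
    [0, 0, 0, 0.0245, -0.033, -0.0064, 1],
    [0, 0, 0, 0.0245, -0.033, -0.0064, 1],
    [0, 0, 0, 0.0245, -0.033, -0.0064, 1],
    [0, 0, 0, 0.0245, -0.033, -0.0064, 1],
    [0, 0, 0, 0.0245, -0.033, -0.0064, 1],
    [0, 0, 0, 0.0245, -0.033, -0.0064, 1],
    [0, 0, 0, 0.0245, -0.033, -0.0064, 1],
    [0, 0, 0, 0.0245, -0.033, -0.0064, 1],
  ],
)

```text
time: 2.53
tool_pos: [0.4187, -0.0063, 0.3014]
tcp_rot: [3.096, 0.53, 0.003]
wrist_force: [1.7, -0.4, 0.9]
width: 1.001
grip_force: 0.0
```

Emit:
drive_tool(
  rows=[
    [0, 0, -7.1, 0, 0, 0, 1],
    [0, 0, -7.1, 0, 0, 0, 1],
    [0, 0, -7.1, 0, 0, 0, 1],
    [0, 0, -7.1, 0, 0, 0, 1],
    [0, 0, -7.1, 0, 0, 0, 1],
    [0, 0, -7.1, 0, 0, 0, 1],
    [0, 0, -7.1, 0, 0, 0, 1],
    [0, 0, -7.1, 0, 0, 0, 1],
  ],
)

```text
time: 3.2
tool_pos: [0.4185, -0.0083, 0.3008]
tcp_rot: [2.466, 1.946, 0.0]
wrist_force: [-0.7, -0.0, 0.2]
width: 0.996
grip_force: 0.0
```

```bash
python3 - <<'E'
from h import *
plan(.447,.298,.12,1.843+np.pi/2)
E
```

```text
t 3.2 pos [ 0.4185 -0.0083  0.3008] shift mm [304.5 -43.5 180.8] F [-0.7 -0.   0.2] q6 0.16 w 0.996
turn deg [ 2.000e-02  0.000e+00 -2.902e+01]
```

Emit:
drive_tool(
  rows=[
    [0, 0, 0, 0.038, -0.0054, 0.007, 1],
    [0, 0, 0, 0.038, -0.0054, 0.007, 1],
    [0, 0, 0, 0.038, -0.0054, 0.014, 1],
    [0, 0, 0, 0.038, -0.0054, 0.014, 1],
    [0, 0, 0, 0.038, -0.0054, 0.014, 1],
    [0, 0, 0, 0.038, -0.0054, 0.014, 1],
    [0, 0, 0, 0.038, -0.0054, 0.014, 1],
    [0, 0, 0, 0.038, -0.0054, 0.014, 1],
  ],
)

```text
time: 3.87
tool_pos: [0.4489, 0.2992, 0.2022]
tcp_rot: [2.471, 1.939, 0.001]
wrist_force: [1.6, -0.1, 0.3]
width: 0.997
grip_force: 0.0
```

Emit:
drive_tool(
  rows=[
    [0, 0, -7.1, 0, 0, 0, 1],
    [0, 0, -7.1, 0, 0, 0, 1],
    [0, 0, -7.1, 0, 0, 0, 1],
    [0, 0, -7.1, 0, 0, 0, 1],
    [0, 0, 0, 0, 0, 0.03, 1],
    [0, 0, 0, 0, 0, 0.02, 1],
    [0, 0, 0, 0, 0, 0, 1],
    [0, 0, 0, 0, 0, 0, 1],
  ],
)

```text
time: 4.53
tool_pos: [0.448, 0.2966, 0.1515]
tcp_rot: [-1.92, -2.485, 0.005]
wrist_force: [0.5, 0.9, 1.0]
width: 1.001
grip_force: 0.0
```

```bash
python3 - <<'E'
from h import *
plan(.4474,.298,.003,1.843+np.pi/2)
E
```

```text
t 4.53 pos [0.448  0.2966 0.1515] shift mm [  1.7   0.2 148.5] F [0.5 0.9 1. ] q6 0.28 w 1.001
turn deg [-0.17  0.05 -0.98]
```

Emit:
drive_tool(
  rows=[
    [0, 0, -1, 0.0017, 0, 0.03, 1],
    [0, 0, 0, 0, 0, 0.035, 1],
    [0, 0, 0, 0, 0, 0.035, 1],
    [0, 0, 0, 0, 0, 0.025, 1],
    [0, 0, 0, 0, 0, 0.015, 1],
    [0, 0, 0, 0, 0, 0.008, 1],
    [0, 0, 0, 0, 0, 0, 1],
    [0, 0, 0, 0, 0, 0, 1],
  ],
)

```text
time: 5.2
tool_pos: [0.45, 0.2996, 0.0061]
tcp_rot: [1.899, 2.502, 0.003]
wrist_force: [0.2, 0.3, -0.5]
width: 1.001
grip_force: 0.0
```

Emit:
drive_tool(
  rows=[
    [0, 0, 0, 0, 0, 0, 0.4],
    [0, 0, 0, 0, 0, 0, 0.4],
    [0, 0, 0, 0, 0, 0, 0.4],
    [0, 0, 0, 0, 0, 0, 0.4],
    [0, 0, 0, 0, 0, 0, 0.4],
    [0, 0, 0, 0, 0, 0, 0.4],
    [0, 0, 0, 0, 0, 0, 0.4],
    [0, 0, 0, 0, 0, 0, 0.4],
  ],
  force=40,
)

```text
time: 5.87
tool_pos: [0.4486, 0.2988, 0.0046]
tcp_rot: [-1.899, -2.503, 0.0]
wrist_force: [-0.5, -0.4, 0.7]
width: 0.402
grip_force: 0.0
```

Emit:
drive_tool(
  rows=[
    [0, 0, 0, 0, 0, 0, 0.3],
    [0, 0, 0, 0, 0, 0, 0.2],
    [0, 0, 0, 0, 0, 0, 0.1],
    [0, 0, 0, 0, 0, 0, 0.1],
  ],
)

```text
time: 6.2
tool_pos: [0.4486, 0.2988, 0.0045]
tcp_rot: [-1.899, -2.503, 0.0]
wrist_force: [0.1, 0.5, -0.0]
width: 0.099
grip_force: 0.0
```

```bash
python3 - <<'E'
from h import *
from workcell import *
from workcell import read_camera,masks_of
t=read_camera("top");s=read_camera("scene")
a=t["color"][240:320,150:250,::-1];b=s["color"][130:230,310:435,::-1]
cv2.imwrite("pics/g.png",np.hstack([cv2.resize(a,(400,400)),cv2.resize(b,(400,400))]))
plan(.4474,.298,.003,1.843+np.pi/2)
E
```

```text
t 6.3 pos [0.4486 0.2988 0.0045] shift mm [-0.4 -1.4  1.5] F [ 0.  -0.4 -0.6] q6 0.27 w 0.1
turn deg [-0.01  0.    0.02]
```

View pics/g.png

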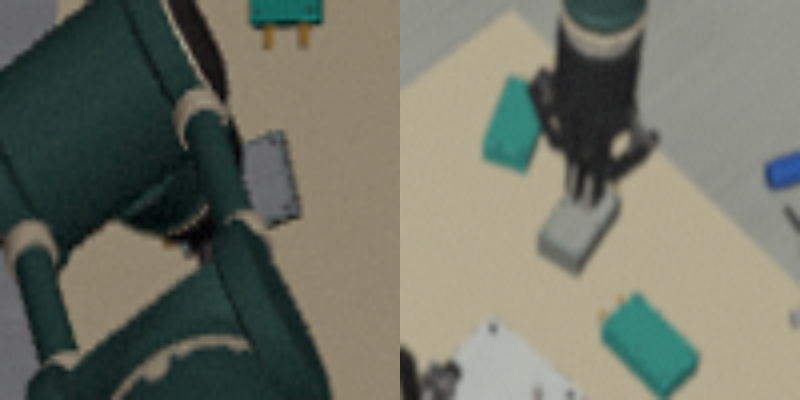

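The fingers are closed at the ports end of the module, not around its middle. I'll check where the TCP projects in the images.

```bash
python3 - <<'E'
from h import *
from workcell import read_camera,masks_of,status
s=read_camera("scene");t=read_camera("top")
st=status.read_state();M=R.from_rotvec(st["tcp_rot"]).as_matrix();p=st["tool_pos"]
print("tcp",p,"tool z",M[:,2],"tcp px s",proj(s,[p,p-.06*M[:,2]]))
o=np.load("pics/scene0.npz");print(np.abs(o["world_from_camera"]-s["world_from_camera"]).max())
q=(.4474,.2981,1.843)
im=s["color"][...,::-1].copy();z=6
x0,y0=320,140;c=cv2.resize(im[y0:y0+90,x0:x0+110],None,fx=z,fy=z,interpolation=2)
def dr(P,col):
    for u in proj(s,P): cv2.circle(c,tuple(((u-[x0,y0]+.5)*z).astype(int)),3,col,-1)
dr(pl(q,MOD[0]),(0,0,255));dr([p],(255,0,255));dr([p-.02*M[:,2],p-.04*M[:,2]],(255,255,0))
cv2.imwrite("pics/g2.png",c)
for d in masks_of(s,"module"): print(d["score"],d["bbox"],d["mask"].sum())
E
```

```text
tcp [0.44865108 0.29883235 0.00456596] tool z [ 9.78406693e-06 -5.96322650e-06 -1.00000000e+00] tcp px s [[366.08496554 187.09849987]
 [367.78283376 173.23072497]]
0.0
0.77 [336.7, 150.9, 354.6, 178.5] 281
0.74 [372.9, 203.1, 401.6, 229.1] 470
0.63 [351.3, 179.5, 381.6, 200.5] 325
```

View pics/g2.png

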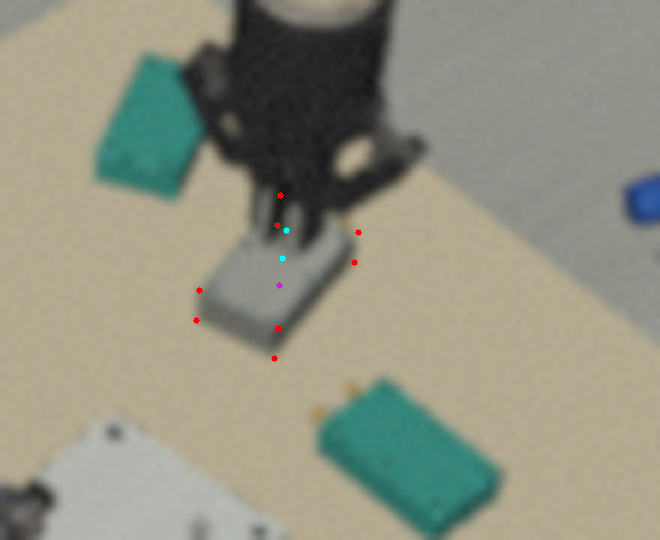

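The module fit (red points) matches the image, but the fingertips look about 25–30 mm higher than the reported TCP, above the lid with no contact. I'll probe downward gently.

Emit:
drive_tool(
  rows=[
    [0, 0, 0, 0, 0, 0.002, 0],
    [0, 0, 0, 0, 0, 0, 0],
    [0, 0, 0, 0, 0, 0.002, 0],
    [0, 0, 0, 0, 0, 0, 0],
  ],
)

```text
time: 6.78
tool_pos: [0.4484, 0.2987, 0.0002]
tcp_rot: [-1.899, -2.502, 0.001]
wrist_force: [-0.5, 0.7, -0.3]
width: 0.001
grip_force: 0.0
```

```bash
python3 - <<'E'
from h import *
from workcell import read_camera,masks_of,status
s=read_camera("scene");t=read_camera("top")
st=status.read_state();M=R.from_rotvec(st["tcp_rot"]).as_matrix();p=st["tool_pos"]
print(np.round(p,4),st["width"],st["wrist_force"])
im=s["color"][...,::-1].copy();z=10
x0,y0=335,150;c=cv2.resize(im[y0:y0+60,x0:x0+60],None,fx=z,fy=z,interpolation=2)
cv2.imwrite("pics/g3.png",c)
E
```

```text
[4.485e-01 2.987e-01 4.000e-04] -0.00038023113352059104 [ 0.8668643  -0.04284599  0.25743989]
```

View pics/g3.png

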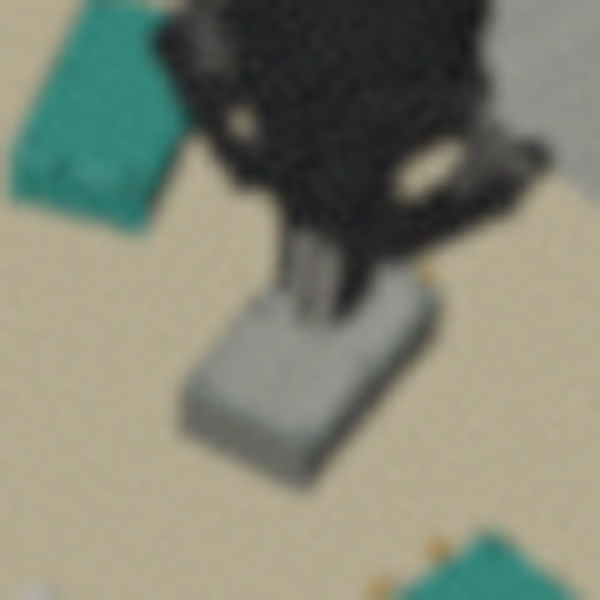

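The shut tips sit at about pixel (367.5,182), which on the tool axis is about 25 mm above the reported zero. I'll keep probing to the lid.

Emit:
drive_tool(
  rows=[
    [0, 0, 0, 0, 0, 0.001, 0],
    [0, 0, 0, 0, 0, 0, 0],
    [0, 0, 0, 0, 0, 0.001, 0],
    [0, 0, 0, 0, 0, 0, 0],
  ],
)

```text
time: 7.22
tool_pos: [0.4485, 0.2987, -0.0016]
tcp_rot: [-1.899, -2.503, 0.0]
wrist_force: [-0.2, -0.5, 0.2]
width: 0.0
grip_force: 0.0
```

Emit:
drive_tool(
  rows=[
    [0, 0, 0, 0, 0, 0.001, 0],
    [0, 0, 0, 0, 0, 0, 0],
    [0, 0, 0, 0, 0, 0, 0],
  ],
)

```text
time: 7.47
tool_pos: [0.4486, 0.2988, -0.0025]
tcp_rot: [-1.899, -2.503, 0.0]
wrist_force: [0.5, -0.5, 0.0]
width: -0.003
grip_force: 0.0
```

Emit:
drive_tool(
  rows=[
    [0, 0, 0, 0, 0, 0.001, 0],
    [0, 0, 0, 0, 0, 0, 0],
    [0, 0, 0, 0, 0, 0, 0],
  ],
)

```text
time: 7.72
tool_pos: [0.4486, 0.2988, -0.0035]
tcp_rot: [-1.899, -2.502, 0.0]
wrist_force: [0.9, -1.0, 0.3]
width: 0.002
grip_force: 0.0
```

Emit:
drive_tool(
  rows=[
    [0, 0, 0, 0, 0, 0.001, 0],
    [0, 0, 0, 0, 0, 0, 0],
    [0, 0, 0, 0, 0, 0, 0],
  ],
)

```text
time: 7.97
tool_pos: [0.4486, 0.2988, -0.0045]
tcp_rot: [-1.899, -2.503, 0.0]
wrist_force: [0.1, 0.4, 0.5]
width: 0.002
grip_force: 0.0
```

Emit:
drive_tool(
  rows=[
    [0, 0, 0, 0, 0, 0.001, 0],
    [0, 0, 0, 0, 0, 0, 0],
    [0, 0, 0, 0, 0, 0, 0],
  ],
)

```text
time: 8.22
tool_pos: [0.4486, 0.2988, -0.0055]
tcp_rot: [-1.899, -2.503, 0.0]
wrist_force: [-0.3, -0.6, -0.4]
width: -0.002
grip_force: 0.0
```

Emit:
drive_tool(
  rows=[
    [0, 0, 0, 0, 0, 0.001, 0],
    [0, 0, 0, 0, 0, 0, 0],
    [0, 0, 0, 0, 0, 0, 0],
  ],
)

```text
time: 8.47
tool_pos: [0.4486, 0.2988, -0.0065]
tcp_rot: [-1.899, -2.503, 0.0]
wrist_force: [-0.0, -0.3, 0.7]
width: 0.003
grip_force: 0.0
```

Emit:
drive_tool(
  rows=[
    [0, 0, 0, 0, 0, 0.001, 0],
    [0, 0, 0, 0, 0, 0, 0],
    [0, 0, 0, 0, 0, 0, 0],
  ],
)

```text
time: 8.72
tool_pos: [0.4485, 0.2988, -0.0075]
tcp_rot: [-1.899, -2.502, 0.0]
wrist_force: [0.0, -0.6, -0.1]
width: 0.002
grip_force: 0.0
```

Emit:
drive_tool(
  rows=[
    [0, 0, 0, 0, 0, 0.001, 0],
    [0, 0, 0, 0, 0, 0, 0],
    [0, 0, 0, 0, 0, 0, 0],
  ],
)

```text
time: 8.97
tool_pos: [0.4486, 0.2988, -0.0085]
tcp_rot: [-1.899, -2.502, 0.0]
wrist_force: [-0.5, 0.4, -0.3]
width: -0.002
grip_force: 0.0
```

```bash
python3 - <<'E'
from h import *
from workcell import read_camera,status
s=read_camera("scene")
z=10;x0,y0=335,150;c=cv2.resize(s["color"][y0:y0+60,x0:x0+60,::-1],None,fx=z,fy=z,interpolation=2)
cv2.imwrite("pics/g4.png",c);print(status.read_state()["tool_pos"])
E
```

```text
[ 0.44858501  0.29879544 -0.00846455]
```

View pics/g4.png

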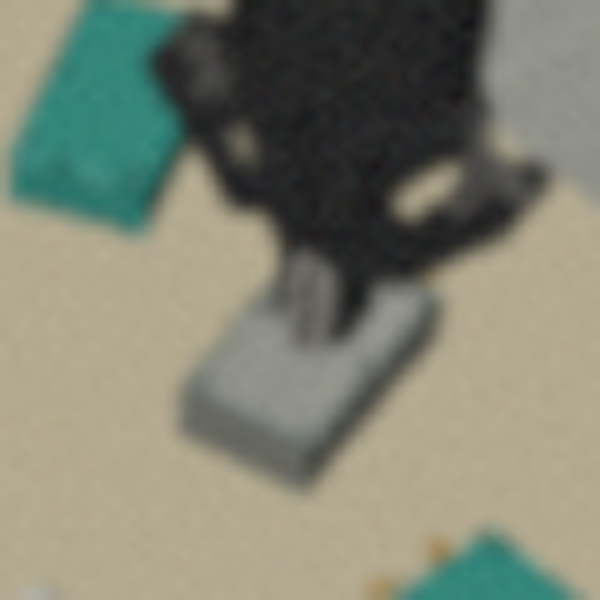

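The tips are now at (325,343) in the crop, close above the lid and 1–2 px nearer the camera than its centre. I'll continue the gentle probe.

Emit:
drive_tool(
  rows=[
    [0, 0, 0, 0, 0, 0.001, 0],
    [0, 0, 0, 0, 0, 0, 0],
    [0, 0, 0, 0, 0, 0, 0],
  ],
)

```text
time: 9.27
tool_pos: [0.4486, 0.2988, -0.0095]
tcp_rot: [-1.899, -2.502, 0.0]
wrist_force: [0.6, 0.3, -0.1]
width: 0.001
grip_force: 0.0
```

Emit:
drive_tool(
  rows=[
    [0, 0, 0, 0, 0, 0.001, 0],
    [0, 0, 0, 0, 0, 0, 0],
    [0, 0, 0, 0, 0, 0, 0],
  ],
)

```text
time: 9.52
tool_pos: [0.4485, 0.2988, -0.0105]
tcp_rot: [-1.899, -2.503, 0.0]
wrist_force: [0.8, -0.1, 0.3]
width: 0.001
grip_force: 0.0
```

Emit:
drive_tool(
  rows=[
    [0, 0, 0, 0, 0, 0.001, 0],
    [0, 0, 0, 0, 0, 0, 0],
    [0, 0, 0, 0, 0, 0, 0],
  ],
)

```text
time: 9.77
tool_pos: [0.4488, 0.2989, -0.011]
tcp_rot: [1.899, 2.503, 0.0]
wrist_force: [-1.0, 0.4, 4.1]
width: 0.001
grip_force: 1.8
```

Contact with the lid comes at reported z −0.0108, so the true z is reported z plus 0.0328. Now I'll work out the lateral bias.

```bash
python3 - <<'E'
from h import *
from workcell import status
s=np.load("pics/scene0.npz")
print(back(s,[(335+325/10-.45,150+343/10-.45)],.0243), back(s,[(335+325/10-.45,150+322/10-.45)],.0332))
st=status.read_state();print(np.round(st["q"],4),st["tool_pos"])
E
```

```text
[[0.45312727 0.29627033 0.0243    ]] [[0.45247729 0.2958462  0.0332    ]]
[ 0.5414  0.2343  2.0699 -0.      0.8371  0.2689] [ 0.4488078   0.2989323  -0.01104266]
```

Emit:
drive_tool(
  rows=[
    [0, 0, 0, 0, 0, -0.02, 0],
    [0, 0, 0, 0, 0, -0.02, 1],
    [0, 0, 0, 0, 0, 0, 1],
    [0, 0, 0, 0, 0, 0, 1],
    [0, 0, 0, 0, 0, 0, 1],
    [0, 0, 0, 0, 0, 0, 1],
    [0, 0, 0, 0, 0, 0, 1],
    [0, 0, 0, 0, 0, 0, 1],
  ],
)

```text
time: 10.43
tool_pos: [0.4478, 0.2984, 0.0275]
tcp_rot: [-1.899, -2.502, 0.003]
wrist_force: [0.0, 0.4, 0.6]
width: 0.975
grip_force: 0.0
```

```bash
python3 - <<'E'
from h import *
plan(.4474,.298,-.029,1.843+np.pi/2)
E
```

```text
t 10.43 pos [0.4478 0.2984 0.0275] shift mm [-0.2 -0.4 56.5] F [0.  0.4 0.6] q6 0.27 w 0.975
turn deg [-0.11  0.03  0.01]
```

Emit:
drive_tool(
  rows=[
    [0, 0, 0, 0, 0, 0.02, 1],
    [0, 0, 0, 0, 0, 0.02, 1],
    [0, 0, 0, 0, 0, 0.01, 1],
    [0, 0, 0, 0, 0, 0.006, 1],
    [0, 0, 0, 0, 0, 0, 1],
    [0, 0, 0, 0, 0, 0, 1],
  ],
)

```text
time: 10.93
tool_pos: [0.4486, 0.2988, -0.0275]
tcp_rot: [-1.899, -2.502, 0.001]
wrist_force: [0.3, 0.7, -0.5]
width: 1.002
grip_force: 0.0
```

Emit:
drive_tool(
  rows=[
    [0, 0, 0, 0, 0, 0, 0.4],
    [0, 0, 0, 0, 0, 0, 0.4],
    [0, 0, 0, 0, 0, 0, 0.4],
    [0, 0, 0, 0, 0, 0, 0.4],
    [0, 0, 0, 0, 0, 0, 0.4],
    [0, 0, 0, 0, 0, 0, 0.4],
    [0, 0, 0, 0, 0, 0, 0.4],
    [0, 0, 0, 0, 0, 0, 0.4],
  ],
  force=40,
)

```text
time: 11.6
tool_pos: [0.4492, 0.2992, -0.0264]
tcp_rot: [1.899, 2.502, 0.002]
wrist_force: [-2.1, -0.4, 5.9]
width: 0.523
grip_force: 43.0
```

Emit:
drive_tool(
  rows=[
    [0, 0, 0, 0, 0, -0.01, 0.4],
    [0, 0, 0, 0, 0, -0.02, 0.4],
    [0, 0, 0, 0, 0, -0.03, 0.4],
    [0, 0, 0, 0, 0, -0.02, 0.4],
    [0, 0, 0, 0, 0, 0, 0.4],
    [0, 0, 0, 0, 0, 0, 0.4],
  ],
)

```text
time: 12.1
tool_pos: [0.4497, 0.2995, 0.054]
tcp_rot: [1.898, 2.502, 0.005]
wrist_force: [-0.5, 0.2, -2.8]
width: 0.523
grip_force: 42.1
```

```bash
python3 - <<'E'
from h import *
plan(*jw(.0795,.022),.055,JIG[2]+np.pi/2)
E
```

```text
t 12.1 pos [0.4497 0.2995 0.054 ] shift mm [-193.6    9.9   -1.2] F [-0.5  0.2 -2.8] q6 0.27 w 0.523
turn deg [ 0.18 -0.06  8.5 ]
```

Emit:
drive_tool(
  rows=[
    [0, 0, 0, -0.03, 0.0015, 0, 0.4],
    [0, 0, 0, -0.035, 0.002, 0, 0.4],
    [0, 0, 0, -0.035, 0.002, 0, 0.4],
    [0, 0, 0, -0.035, 0.002, 0, 0.4],
    [0, 0, 0, -0.032, 0.0015, 0, 0.4],
    [0, 0, 0, -0.022, 0.001, 0, 0.4],
    [0, 0, 0, -0.005, 0, 0, 0.4],
  ],
)

```text
time: 12.68
tool_pos: [0.5095, 0.1112, 0.0503]
tcp_rot: [-1.902, -2.499, 0.006]
wrist_force: [0.0, 0.3, -1.2]
width: 0.524
grip_force: 42.0
```

Emit:
drive_tool(
  rows=[
    [0, 0, 4, 0, 0, 0, 0.4],
    [0, 0, 4.5, 0, 0, 0, 0.4],
    [0, 0, 0, 0, 0, 0, 0.4],
    [0, 0, 0, 0, 0, 0, 0.4],
  ],
)

```text
time: 13.02
tool_pos: [0.5089, 0.1149, 0.051]
tcp_rot: [-2.075, -2.356, 0.003]
wrist_force: [-0.2, 1.0, -2.5]
width: 0.526
grip_force: 42.0
```

```bash
python3 - <<'E'
from h import *
from workcell import read_camera,masks_of
plan(*jw(.0795,.022),.055,JIG[2]+np.pi/2)
s=read_camera("scene");t=read_camera("top")
for c,n in((s,"s"),(t,"t")):
  for d in masks_of(c,"module"): print(n,d["score"],np.round(d["bbox"]),d["mask"].sum())
a=cv2.resize(t["color"][200:300,230:330,::-1],(400,400));b=cv2.resize(s["color"][180:280,290:390,::-1],(400,400))
cv2.imwrite("pics/p1.png",np.hstack([a,b]))
E
```

```text
t 13.02 pos [0.5089 0.1149 0.051 ] shift mm [ 0.5  2.4 -4. ] F [-0.2  1.  -2.5] q6 0.05 w 0.526
turn deg [-0.17 -0.    0.13]
s 0.7 [371. 203. 404. 233.] 518
s 0.6 [300. 217. 329. 266.] 874
s 0.59 [320. 200. 343. 226.] 352
t 0.74 [180. 310. 213. 339.] 599
t 0.61 [214. 214. 229. 248.] 399
t 0.48 [254. 250. 287. 263.] 91
```

View pics/p1.png

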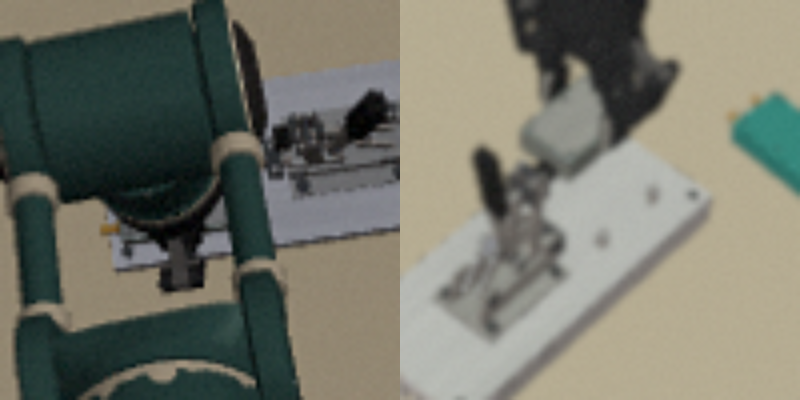

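The module is held over the plate at about crop (565,125) in the scene view, clear of the clamp arm, with the ports away from the clamp. I'll check its pose with a mask fit.

```bash
cat >> h.py <<'E'
def injig(p): 
    d=np.array(p[:2])-JIG[:2];c,s=np.cos(JIG[2]),np.sin(JIG[2]);return np.round([(c*d[0]+s*d[1])*1e3,(-s*d[0]+c*d[1])*1e3,np.degrees(p[2]-JIG[2])],1)
def look(z0,near):
    from workcell import read_camera,masks_of,status
    s=read_camera("scene");p=status.read_state()["tool_pos"];u=proj(s,[(near[0],near[1],z0+.011)])[0]
    D=[d for d in masks_of(s,"module") if np.hypot(*(np.array(d["bbox"]).reshape(2,2).mean(0)-u))<9]
    for d in D:
        q,e=fitmask([s],[d["mask"]],(near[0],near[1],JIG[2]),z0);print("module jig",injig(q),"err",e,"tcp jig",injig((*p[:2],JIG[2])))
    return s
E
python3 - <<'E'
from h import *
look(.077,(.509,.115))
E
```

```text
module jig [69.1 29.9 34.7] err 163.24313354492188 tcp jig [79.  23.2  0. ]
```

Emit:
drive_tool(
  rows=[
    [0, 0, 0, 0, 0, 0.015, 0.4],
    [0, 0, 0, 0, 0, 0.015, 0.4],
    [0, 0, 0, 0, 0, 0.01, 0.4],
    [0, 0, 0, 0, 0, 0.004, 0.4],
    [0, 0, 0, 0, 0, 0, 0.4],
    [0, 0, 0, 0, 0, 0, 0.4],
  ],
)

```text
time: 13.82
tool_pos: [0.5105, 0.1147, 0.0086]
tcp_rot: [-2.079, -2.355, 0.0]
wrist_force: [0.0, 0.2, -1.7]
width: 0.523
grip_force: 42.0
```

Emit:
drive_tool(
  rows=[
    [0, 0, 0, 0, 0, 0.001, 0.4],
    [0, 0, 0, 0, 0, 0, 0.4],
    [0, 0, 0, 0, 0, 0, 0.4],
  ],
)

```text
time: 14.07
tool_pos: [0.5112, 0.1148, 0.0083]
tcp_rot: [2.079, 2.354, 0.002]
wrist_force: [0.0, 0.4, -2.2]
width: 0.527
grip_force: 42.0
```

Emit:
drive_tool(
  rows=[
    [0, 0, 0, 0, 0, 0.001, 0.4],
    [0, 0, 0, 0, 0, 0, 0.4],
    [0, 0, 0, 0, 0, 0, 0.4],
  ],
)

```text
time: 14.32
tool_pos: [0.5105, 0.1147, 0.0067]
tcp_rot: [2.079, 2.355, 0.0]
wrist_force: [0.3, 0.1, -2.5]
width: 0.523
grip_force: 42.0
```

Emit:
drive_tool(
  rows=[
    [0, 0, 0, 0, 0, 0.001, 0.4],
    [0, 0, 0, 0, 0, 0, 0.4],
    [0, 0, 0, 0, 0, 0, 0.4],
  ],
)

```text
time: 14.57
tool_pos: [0.5104, 0.1147, 0.0055]
tcp_rot: [-2.079, -2.355, 0.0]
wrist_force: [-0.2, -0.2, -2.8]
width: 0.53
grip_force: 42.0
```

Emit:
drive_tool(
  rows=[
    [0, 0, 0, 0, 0, 0.001, 0.4],
    [0, 0, 0, 0, 0, 0, 0.4],
    [0, 0, 0, 0, 0, 0, 0.4],
  ],
)

```text
time: 14.82
tool_pos: [0.5104, 0.1147, 0.0045]
tcp_rot: [-2.079, -2.355, 0.0]
wrist_force: [-0.3, -0.1, -1.9]
width: 0.527
grip_force: 42.0
```

Emit:
drive_tool(
  rows=[
    [0, 0, 0, 0, 0, 0.001, 0.4],
    [0, 0, 0, 0, 0, 0, 0.4],
    [0, 0, 0, 0, 0, 0, 0.4],
  ],
)

```text
time: 15.07
tool_pos: [0.5107, 0.1147, 0.0036]
tcp_rot: [2.079, 2.355, 0.0]
wrist_force: [1.3, 0.5, -1.8]
width: 0.527
grip_force: 42.0
```

```bash
python3 - <<'E'
from h import *
from workcell import status
p=status.read_state()["tool_pos"];print(injig((*p[:2],JIG[2])))
plan(*jw(.079,.003),p[2],JIG[2]+np.pi/2)
look(.030,p[:2])
E
```

```text
[78.6 22.8  0. ]
t 15.07 pos [0.5107 0.1147 0.0036] shift mm [ 0.4 19.8  0. ] F [ 1.3  0.5 -1.8] q6 0.05 w 0.527
turn deg [ 0.02 -0.   -0.  ]
module jig [72.7 26.5 37.5] err 214.39215087890625 tcp jig [78.6 22.8  0. ]
```

Emit:
drive_tool(
  rows=[
    [0, 0, 0, 0, 0.005, 0, 0.4],
    [0, 0, 0, 0, 0.005, 0, 0.4],
    [0, 0, 0, 0, 0.004, 0, 0.4],
    [0, 0, 0, 0, 0.003, 0, 0.4],
    [0, 0, 0, 0, 0, 0, 0.4],
    [0, 0, 0, 0, 0, 0, 0.4],
  ],
)

```text
time: 15.67
tool_pos: [0.5282, 0.1169, 0.0037]
tcp_rot: [2.079, 2.354, 0.001]
wrist_force: [1.3, -0.0, -1.7]
width: 0.526
grip_force: 42.1
```

Emit:
drive_tool(
  rows=[
    [0, 0, 0, 0, 0.001, 0, 0.4],
    [0, 0, 0, 0, 0.001, 0, 0.4],
    [0, 0, 0, 0, 0, 0, 0.4],
    [0, 0, 0, 0, 0, 0, 0.4],
  ],
)

```text
time: 16.0
tool_pos: [0.5283, 0.1169, 0.0037]
tcp_rot: [-2.079, -2.354, 0.002]
wrist_force: [-5.1, 0.6, 6.2]
width: 0.522
grip_force: 42.9
```

Emit:
drive_tool(
  rows=[
    [0, 0, 0, 0, 0.001, 0, 0.4],
    [0, 0, 0, 0, 0, 0, 0.4],
    [0, 0, 0, 0, 0, 0, 0.4],
  ],
)

```text
time: 16.25
tool_pos: [0.5298, 0.1171, 0.0036]
tcp_rot: [-2.079, -2.355, 0.001]
wrist_force: [-4.5, -0.3, 4.6]
width: 0.525
grip_force: 42.8
```

Emit:
drive_tool(
  rows=[
    [0, 0, 0, 0, 0, -0.001, 0.4],
    [0, 0, 0, 0, 0, 0, 0.4],
    [0, 0, 0, 0, 0, 0, 0.4],
  ],
)

```text
time: 16.5
tool_pos: [0.5307, 0.1172, 0.0044]
tcp_rot: [2.079, 2.354, 0.001]
wrist_force: [0.1, 0.4, -2.7]
width: 0.53
grip_force: 42.0
```

Emit:
drive_tool(
  rows=[
    [0, 0, 0, 0, 0.001, 0, 0.4],
    [0, 0, 0, 0, 0, 0, 0.4],
    [0, 0, 0, 0, 0, 0, 0.4],
  ],
)

```text
time: 16.75
tool_pos: [0.5314, 0.1173, 0.0044]
tcp_rot: [2.079, 2.355, 0.0]
wrist_force: [-0.1, -0.5, -2.7]
width: 0.525
grip_force: 42.0
```

Emit:
drive_tool(
  rows=[
    [0, 0, 0, 0, 0.001, 0, 0.4],
    [0, 0, 0, 0, 0, 0, 0.4],
    [0, 0, 0, 0, 0, 0, 0.4],
  ],
)

```text
time: 17.0
tool_pos: [0.5325, 0.1174, 0.0046]
tcp_rot: [2.079, 2.355, 0.0]
wrist_force: [0.6, -0.2, -2.2]
width: 0.526
grip_force: 42.0
```

Emit:
drive_tool(
  rows=[
    [0, 0, 0, 0, 0.001, 0, 0.4],
    [0, 0, 0, 0, 0, 0, 0.4],
    [0, 0, 0, 0, 0, 0, 0.4],
  ],
)

```text
time: 17.25
tool_pos: [0.5331, 0.1175, 0.0045]
tcp_rot: [-2.079, -2.355, 0.001]
wrist_force: [-1.1, 0.0, -1.9]
width: 0.525
grip_force: 42.1
```

Emit:
drive_tool(
  rows=[
    [0, 0, 0, 0, 0.0005, 0, 0.4],
    [0, 0, 0, 0, 0, 0, 0.4],
    [0, 0, 0, 0, 0, 0, 0.4],
  ],
)

```text
time: 17.5
tool_pos: [0.5332, 0.1175, 0.0044]
tcp_rot: [-2.079, -2.354, 0.001]
wrist_force: [-2.3, -0.7, -0.5]
width: 0.526
grip_force: 42.2
```

Emit:
drive_tool(
  rows=[
    [0, 0, 0, 0, 0.0005, 0, 0.4],
    [0, 0, 0, 0, 0, 0, 0.4],
    [0, 0, 0, 0, 0, 0, 0.4],
  ],
)

```text
time: 17.75
tool_pos: [0.5332, 0.1176, 0.0044]
tcp_rot: [-2.078, -2.354, 0.003]
wrist_force: [-4.7, -0.7, 0.9]
width: 0.526
grip_force: 42.4
```

```bash
python3 - <<'E'
from workcell import status;s=status.read_state();print(s["wrist_force"],s["torque"],s["tool_pos"])
E
```

```text
[-4.69273771 -0.65273933  0.88702601] [-0.11998214  0.8451862  -0.05580433] [0.53318122 0.11755687 0.00435194]
```

Emit:
drive_tool(
  rows=[
    [0, 0, 0, -0.001, 0, 0, 0.4],
    [0, 0, 0, -0.001, 0, 0, 0.4],
    [0, 0, 0, 0, 0, 0, 0.4],
    [0, 0, 0, 0, 0, 0, 0.4],
  ],
)

```text
time: 18.08
tool_pos: [0.5333, 0.1159, 0.004]
tcp_rot: [-2.078, -2.353, 0.002]
wrist_force: [-5.0, 2.3, -2.1]
width: 0.525
grip_force: 42.1
```

Emit:
drive_tool(
  rows=[
    [0, 0, 0, -0.001, 0, 0, 0.4],
    [0, 0, 0, 0, 0, 0, 0.4],
    [0, 0, 0, 0, 0, 0, 0.4],
  ],
)

```text
time: 18.33
tool_pos: [0.5334, 0.1148, 0.0039]
tcp_rot: [-2.078, -2.353, 0.002]
wrist_force: [-4.1, 1.7, -2.5]
width: 0.529
grip_force: 42.0
```

Emit:
drive_tool(
  rows=[
    [0, 0, 0, -0.001, 0, 0, 0.4],
    [0, 0, 0, 0, 0, 0, 0.4],
    [0, 0, 0, 0, 0, 0, 0.4],
  ],
)

```text
time: 18.58
tool_pos: [0.5336, 0.1138, 0.004]
tcp_rot: [-2.078, -2.354, 0.002]
wrist_force: [-5.9, 1.1, -2.2]
width: 0.527
grip_force: 42.0
```

Emit:
drive_tool(
  rows=[
    [0, 0, 0, -0.001, 0, 0, 0.4],
    [0, 0, 0, 0, 0, 0, 0.4],
    [0, 0, 0, 0, 0, 0, 0.4],
  ],
)

```text
time: 18.83
tool_pos: [0.5337, 0.1128, 0.0039]
tcp_rot: [-2.078, -2.354, 0.002]
wrist_force: [-4.3, 2.3, -3.2]
width: 0.525
grip_force: 42.0
```

Emit:
drive_tool(
  rows=[
    [0, 0, 0, -0.001, 0, 0, 0.4],
    [0, 0, 0, 0, 0, 0, 0.4],
    [0, 0, 0, 0, 0, 0, 0.4],
  ],
)

```text
time: 19.08
tool_pos: [0.5338, 0.1118, 0.0039]
tcp_rot: [-2.078, -2.354, 0.002]
wrist_force: [-4.8, 2.9, -2.1]
width: 0.528
grip_force: 42.0
```

Emit:
drive_tool(
  rows=[
    [0, 0, 0, -0.001, 0, 0, 0.4],
    [0, 0, 0, 0, 0, 0, 0.4],
    [0, 0, 0, 0, 0, 0, 0.4],
  ],
)

```text
time: 19.33
tool_pos: [0.534, 0.1108, 0.004]
tcp_rot: [-2.078, -2.354, 0.002]
wrist_force: [-4.1, 1.3, -3.1]
width: 0.525
grip_force: 42.0
```

Emit:
drive_tool(
  rows=[
    [0, 0, 0, -0.001, 0, 0, 0.4],
    [0, 0, 0, 0, 0, 0, 0.4],
    [0, 0, 0, 0, 0, 0, 0.4],
  ],
)

```text
time: 19.58
tool_pos: [0.5341, 0.1099, 0.0039]
tcp_rot: [-2.078, -2.354, 0.002]
wrist_force: [-5.1, 1.0, -2.4]
width: 0.527
grip_force: 42.0
```

Emit:
drive_tool(
  rows=[
    [0, 0, 0, -0.001, 0, 0, 0.4],
    [0, 0, 0, 0, 0, 0, 0.4],
    [0, 0, 0, 0, 0, 0, 0.4],
  ],
)

```text
time: 19.83
tool_pos: [0.5342, 0.1089, 0.0039]
tcp_rot: [-2.078, -2.354, 0.002]
wrist_force: [-5.5, 1.9, -1.6]
width: 0.527
grip_force: 42.0
```

Emit:
drive_tool(
  rows=[
    [0, 0, 0, -0.001, 0, 0, 0.4],
    [0, 0, 0, 0, 0, 0, 0.4],
    [0, 0, 0, 0, 0, 0, 0.4],
  ],
)

```text
time: 20.08
tool_pos: [0.5343, 0.1079, 0.0039]
tcp_rot: [-2.078, -2.354, 0.002]
wrist_force: [-4.9, 2.7, -1.4]
width: 0.53
grip_force: 42.0
```

Emit:
drive_tool(
  rows=[
    [0, 0, 0, -0.001, 0, 0, 0.4],
    [0, 0, 0, 0, 0, 0, 0.4],
    [0, 0, 0, 0, 0, 0, 0.4],
  ],
)

```text
time: 20.33
tool_pos: [0.5344, 0.1073, 0.0039]
tcp_rot: [-2.078, -2.353, 0.001]
wrist_force: [-5.1, 3.6, -2.4]
width: 0.523
grip_force: 42.0
```

Emit:
drive_tool(
  rows=[
    [0, 0, 0, -0.001, 0, 0, 0.4],
    [0, 0, 0, 0, 0, 0, 0.4],
    [0, 0, 0, 0, 0, 0, 0.4],
  ],
)

```text
time: 20.58
tool_pos: [0.5344, 0.1073, 0.004]
tcp_rot: [-2.078, -2.352, -0.0]
wrist_force: [-5.6, 6.8, -2.4]
width: 0.523
grip_force: 42.0
```

Emit:
drive_tool(
  rows=[
    [0, 0, 0, -0.001, 0, 0, 0.4],
    [0, 0, 0, 0, 0, 0, 0.4],
    [0, 0, 0, 0, 0, 0, 0.4],
  ],
)

```text
time: 20.83
tool_pos: [0.5344, 0.1073, 0.004]
tcp_rot: [-2.078, -2.35, -0.002]
wrist_force: [-5.4, 10.5, -1.8]
width: 0.526
grip_force: 42.0
```

Screw contact comes at TCP y = 0.1073 m (jig x about 68). I'll ease off, lower onto the plate and check before releasing.

Emit:
drive_tool(
  rows=[
    [0, 0, 0, 0.001, 0, 0.001, 0.4],
    [0, 0, 0, 0, 0, 0, 0.4],
    [0, 0, 0, 0, 0, 0, 0.4],
  ],
)

```text
time: 21.08
tool_pos: [0.5345, 0.1073, 0.0037]
tcp_rot: [-2.078, -2.352, 0.0]
wrist_force: [-7.8, 7.3, 2.1]
width: 0.526
grip_force: 42.6
```

Emit:
drive_tool(
  rows=[
    [0, 0, 0, 0, 0, 0.0005, 0.4],
    [0, 0, 0, 0, 0, 0, 0.4],
    [0, 0, 0, 0, 0, 0, 0.4],
  ],
)

```text
time: 21.33
tool_pos: [0.5345, 0.1073, 0.0037]
tcp_rot: [-2.078, -2.352, 0.0]
wrist_force: [-8.7, 6.9, 5.2]
width: 0.528
grip_force: 43.0
```

```bash
python3 - <<'E'
from workcell import status;s=status.read_state();print(s["wrist_force"],s["torque"],s["tool_pos"],s["tcp_rot"])
E
```

```text
[-8.72729315  6.93814286  5.23294925] [0.94272389 1.47733814 0.02987243] [0.53448651 0.10732436 0.00367762] [-2.07792168e+00 -2.35181798e+00  9.08379284e-05]
```

Emit:
drive_tool(
  rows=[
    [0, 0, 0, 0, 0, 0, 0.6],
    [0, 0, 0, 0, 0, 0, 0.65],
    [0, 0, 0, 0, 0, 0, 0.7],
    [0, 0, 0, 0, 0, 0, 0.7],
    [0, 0, 0, 0, 0, 0, 0.7],
  ],
  force=20,
)

```text
time: 21.75
tool_pos: [0.5368, 0.1056, 0.0035]
tcp_rot: [2.079, 2.354, 0.002]
wrist_force: [0.7, -0.5, -0.2]
width: 0.701
grip_force: 0.0
```

```bash
python3 - <<'E'
from h import *
from workcell import status
p=status.read_state()["tool_pos"];print(injig((*p[:2],JIG[2])))
s=look(.030,p[:2]);cv2.imwrite("pics/p2.png",cv2.resize(s["color"][190:270,300:400,::-1],None,fx=7,fy=7,interpolation=2))
E
```

```text
[66.3 -2.   0. ]
module jig [61.8  2.2 36.2] err 169.79608154296875 tcp jig [66.4 -1.7  0. ]
```

View pics/p2.png

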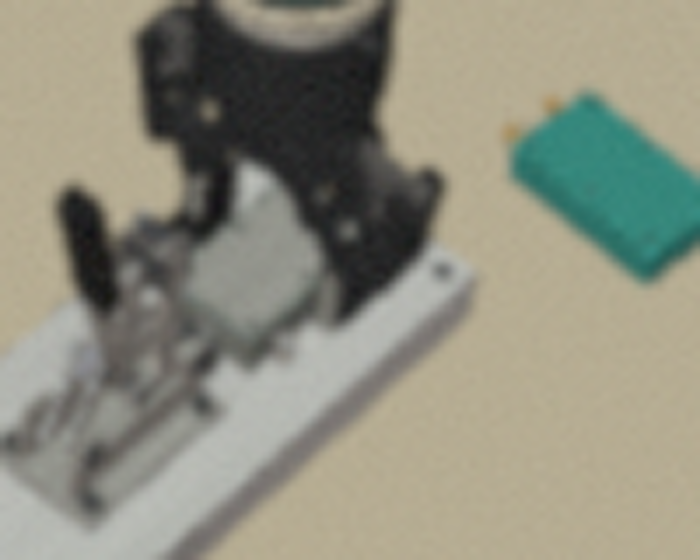

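The module sits against the pins with the fingers open. I'll lift straight up, shut the fingers and look again.

Emit:
drive_tool(
  rows=[
    [0, 0, 0, 0, -0.001, 0, 0.75],
    [0, 0, 0, 0, -0.001, -0.005, 0.75],
    [0, 0, 0, 0, 0, -0.015, 0.75],
    [0, 0, 0, 0, 0, -0.03, 0.75],
    [0, 0, 0, 0, 0, -0.035, 0.5],
    [0, 0, 0, 0, 0, -0.03, 0],
    [0, 0, 0, 0.01, 0, 0, 0],
    [0, 0, 0, 0, 0, 0, 0],
  ],
)

```text
time: 22.52
tool_pos: [0.5347, 0.1167, 0.1213]
tcp_rot: [2.077, 2.353, 0.008]
wrist_force: [0.4, -0.4, -0.8]
width: 0.184
grip_force: 0.0
```

```bash
python3 - <<'E'
from h import *
from workcell import status,read_camera,masks_of
p=status.read_state()["tool_pos"];print(p,injig((*p[:2],JIG[2])),status.read_state()["width"])
s=look(.030,jw(.068,0))
pin=[(.097,-.027,.043),(.043,-.027,.043)]
H=[(xx/1000-.011,0,.03+.124) for xx in range(-60,21,20)]
print("grip pts",proj(s,pl(JIG,H)))
for n in("handle","grip","spindle","clamp"):
  for d in masks_of(s,n)[:2]: print(n,d["score"],np.round(d["bbox"],1))
x0,y0,z=290,190,7
c=cv2.resize(s["color"][y0:y0+85,x0:x0+110,::-1],None,fx=z,fy=z,interpolation=2)
def dr(P,col):
    for u in proj(s,P): cv2.circle(c,tuple(((u-[x0,y0]+.5)*z).astype(int)),2,col,-1)
dr(pl((*jw(.068,0),JIG[2]),MOD[0],.03),(0,0,255));dr(pl(JIG,pin),(255,0,255));dr(pl(JIG,H),(255,255,0))
dr(pl(JIG,[(x/1000-.011,0,.03+.160) for x in range(-60,21,20)]),(0,255,255))
dr([p+[0,0,.0328]],(0,255,0))
cv2.imwrite("pics/p3.png",c)
E
```

```text
[0.53472445 0.11671116 0.12129381] [77.6 -1.4  0. ] 0.18392698463277063
module jig [69.6 -2.6  7. ] err 90.81568908691406 tcp jig [77.1  0.5  0. ]
grip pts [[304.9905751  231.09517978]
 [310.34239167 226.59261999]
 [315.62705321 222.1465432 ]
 [320.84584363 217.75586982]
 [326.00001365 213.41954816]]
handle 0.66 [307.6 215.5 319.2 245.4]
grip 0.71 [309.1 219.6 318.2 241.6]
clamp 0.86 [299.8 217.2 334.3 264.9]
clamp 0.28 [323.9 216.3 355.7 242.4]
```

View pics/p3.png

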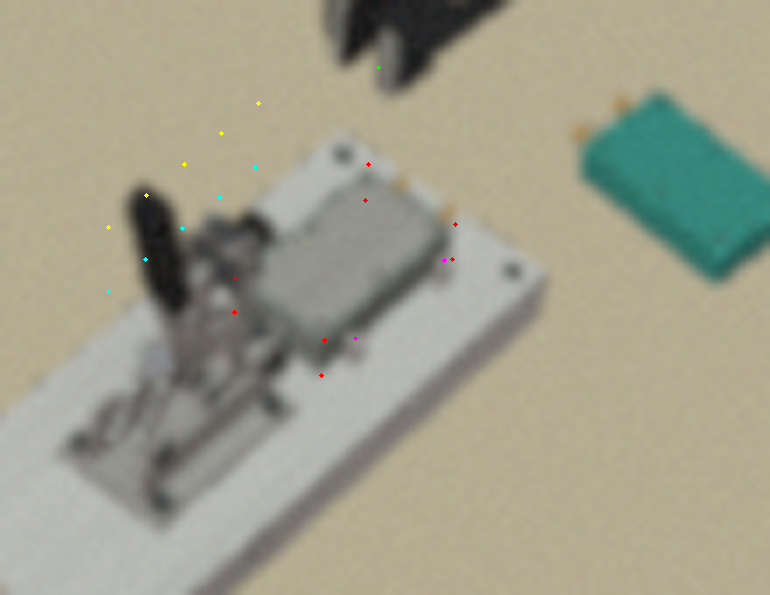

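The module lies flush against both pins, with lid corners near (250,280), (320,345), (447,235) and (365,175) and the ports away from the clamp. The handle's tip is at (143,190) and its grip middle at about (160,247), which puts the grip centre at jig x ≈ −43 and its pushed face at about −37. I'll approach above the raised arm.

Emit:
drive_tool(
  rows=[
    [0, 0, 0, -0.015, 0, 0, 0],
    [0, 0, 0, -0.025, 0, 0, 0],
    [0, 0, 0, -0.025, 0, 0, 0],
    [0, 0, 0, -0.015, 0, 0, 0],
    [0, 0, 0, -0.008, 0, 0, 0],
    [0, 0, 0, 0, 0, 0, 0],
    [0, 0, 0, 0, 0, 0, 0],
  ],
  force=20,
)

```text
time: 23.4
tool_pos: [0.543, 0.0281, 0.1174]
tcp_rot: [-2.08, -2.353, 0.001]
wrist_force: [0.6, -0.0, 0.4]
width: 0.003
grip_force: 0.0
```

```bash
cat > st.py <<'E'
from h import *
from workcell import status
s=status.read_state();p=s["tool_pos"];c,n=np.cos(JIG[2]),np.sin(JIG[2]);F=s["wrist_force"]
print(round(s["time"],2),"tcp jig",injig((*p[:2],JIG[2])),"zplate",round(p[2]*1e3+2.8,1),"F jig",np.round([c*F[0]+n*F[1],-n*F[0]+c*F[1],F[2]],1),s["tcp_rot"].round(3) if hasattr(s["tcp_rot"],'round') else s["tcp_rot"])
E
python3 st.py
```

```text
23.4 tcp jig [-11.3   1.4   0. ] zplate 120.2 F jig [-0.1 -0.6  0.4] [-2.080e+00 -2.353e+00  1.000e-03]
```

Emit:
drive_tool(
  rows=[
    [0, 0, 0, -0.004, 0.0014, -0.002, 0],
    [0, 0, 0, -0.004, 0, -0.001, 0],
    [0, 0, 0, -0.003, 0, 0, 0],
    [0, 0, 0, -0.002, 0, 0, 0],
    [0, 0, 0, 0, 0, 0, 0],
  ],
)

```text
time: 23.82
tool_pos: [0.5466, 0.0153, 0.1212]
tcp_rot: [2.079, 2.355, 0.0]
wrist_force: [0.1, -0.0, 0.2]
width: -0.003
grip_force: 0.0
```

Emit:
drive_tool(
  rows=[
    [0, 0, 0, -0.003, 0, 0, 0],
    [0, 0, 0, -0.003, 0, 0, 0],
    [0, 0, 0, 0, 0, 0, 0],
  ],
)

```text
time: 24.07
tool_pos: [0.5474, 0.0092, 0.1214]
tcp_rot: [2.079, 2.355, 0.0]
wrist_force: [0.4, 1.2, 0.5]
width: -0.0
grip_force: 0.6
```

Emit:
drive_tool(
  rows=[
    [0, 0, 0, -0.003, 0, 0.0005, 0],
    [0, 0, 0, -0.003, 0, 0.0005, 0],
    [0, 0, 0, 0, 0, 0, 0],
  ],
)

```text
time: 24.32
tool_pos: [0.5483, 0.0028, 0.1202]
tcp_rot: [2.079, 2.354, 0.0]
wrist_force: [0.4, 0.3, 1.4]
width: 0.0
grip_force: 0.6
```

```bash
python3 st.py
```

```text
24.32 tcp jig [-37.1  -0.7   0. ] zplate 123.0 F jig [ 0.2 -0.4  1.4] [2.079 2.354 0.   ]
```

Emit:
drive_tool(
  rows=[
    [0, 0, 0, -0.004, 0, 0.001, 0],
    [0, 0, 0, -0.004, 0, 0.0015, 0],
    [0, 0, 0, -0.004, 0, 0.0015, 0],
    [0, 0, 0, -0.004, 0, 0.002, 0],
    [0, 0, 0, 0, 0, 0, 0],
  ],
)

```text
time: 24.73
tool_pos: [0.5498, -0.0137, 0.1135]
tcp_rot: [2.08, 2.354, -0.002]
wrist_force: [-0.7, 0.4, -0.1]
width: -0.002
grip_force: 0.0
```

Emit:
drive_tool(
  rows=[
    [0, 0, 0, -0.004, 0, 0.0025, 0],
    [0, 0, 0, -0.004, 0, 0.0028, 0],
    [0, 0, 0, -0.003, 0, 0.0025, 0],
    [0, 0, 0, -0.003, 0, 0.0025, 0],
    [0, 0, 0, 0, 0, 0, 0],
  ],
)

```text
time: 25.15
tool_pos: [0.5513, -0.0273, 0.1031]
tcp_rot: [-2.08, -2.354, 0.002]
wrist_force: [-0.3, -0.6, -0.2]
width: -0.002
grip_force: 0.0
```

```bash
python3 st.py; python3 - <<'E'
from h import *
from workcell import read_camera
s=read_camera("scene");cv2.imwrite("pics/p4.png",cv2.resize(s["color"][190:275,280:390,::-1],None,fx=7,fy=7,interpolation=2))
E
```

```text
25.15 tcp jig [-67.3   0.1   0. ] zplate 105.9 F jig [-0.6  0.4 -0.2] [-2.080e+00 -2.354e+00  2.000e-03]
```

View pics/p4.png

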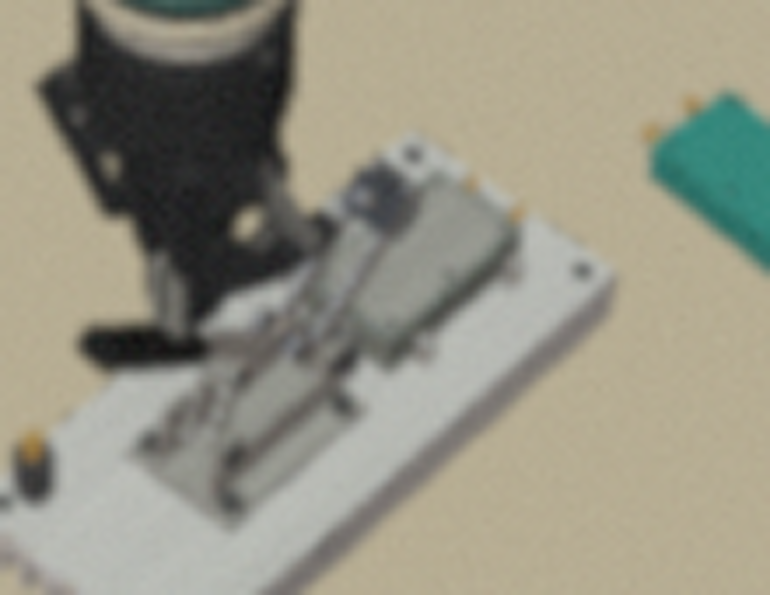

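The handle is about halfway down, and the arm and pad are swinging over the module. The module hasn't moved and the load at (33,465) stands. I'll continue along the arc and rely on forces from here.

Emit:
drive_tool(
  rows=[
    [0, 0, 0, -0.004, 0, 0.004, 0],
    [0, 0, 0, -0.004, 0, 0.004, 0],
    [0, 0, 0, -0.004, 0, 0.004, 0],
    [0, 0, 0, -0.003, 0, 0.004, 0],
    [0, 0, 0, 0, 0, 0, 0],
  ],
)

```text
time: 25.62
tool_pos: [0.5524, -0.0417, 0.0863]
tcp_rot: [-2.078, -2.354, 0.003]
wrist_force: [-0.2, 0.5, -1.1]
width: 0.004
grip_force: 0.0
```

Emit:
drive_tool(
  rows=[
    [0, 0, 0, -0.002, 0, 0.004, 0],
    [0, 0, 0, -0.002, 0, 0.004, 0],
    [0, 0, 0, 0, 0, 0, 0],
  ],
)

```text
time: 25.87
tool_pos: [0.5534, -0.0455, 0.0788]
tcp_rot: [-2.079, -2.354, 0.002]
wrist_force: [0.1, -0.9, 0.2]
width: -0.004
grip_force: 0.0
```

Emit:
drive_tool(
  rows=[
    [0, 0, 0, -0.0015, 0, 0.004, 0],
    [0, 0, 0, -0.0015, 0, 0.004, 0],
    [0, 0, 0, 0, 0, 0, 0],
  ],
)

```text
time: 26.12
tool_pos: [0.5547, -0.0482, 0.0714]
tcp_rot: [2.08, 2.354, 0.001]
wrist_force: [0.6, 1.1, 3.1]
width: -0.001
grip_force: 1.4
```

```bash
python3 st.py
```

```text
26.12 tcp jig [-88.5  -0.8   0. ] zplate 74.2 F jig [ 1.  -0.8  3.1] [2.080e+00 2.354e+00 1.000e-03]
```

Contact again. Next I'll go down in small steps.

Emit:
drive_tool(
  rows=[
    [0, 0, 0, -0.001, 0, 0.003, 0],
    [0, 0, 0, -0.001, 0, 0.003, 0],
    [0, 0, 0, 0, 0, 0, 0],
  ],
)

```text
time: 26.37
tool_pos: [0.5548, -0.049, 0.0661]
tcp_rot: [-2.079, -2.353, -0.003]
wrist_force: [-0.2, 4.7, 5.0]
width: 0.004
grip_force: 2.8
```

Emit:
drive_tool(
  rows=[
    [0, 0, 0, -0.001, 0, 0.003, 0],
    [0, 0, 0, 0, 0, 0.003, 0],
    [0, 0, 0, 0, 0, 0, 0],
  ],
)

```text
time: 26.62
tool_pos: [0.555, -0.0505, 0.0599]
tcp_rot: [-2.079, -2.355, -0.001]
wrist_force: [0.4, 2.3, 3.3]
width: 0.002
grip_force: 1.4
```

Emit:
drive_tool(
  rows=[
    [0, 0, 0, -0.001, 0, 0.003, 0],
    [0, 0, 0, 0, 0, 0.002, 0],
    [0, 0, 0, 0, 0, 0, 0],
  ],
)

```text
time: 26.87
tool_pos: [0.5547, -0.0525, 0.0542]
tcp_rot: [2.079, 2.355, -0.001]
wrist_force: [1.0, 0.7, 0.5]
width: 0.002
grip_force: 0.3
```

```bash
python3 st.py
```

```text
26.87 tcp jig [-92.8  -0.2   0. ] zplate 57.0 F jig [ 0.5 -1.1  0.5] [ 2.079e+00  2.355e+00 -1.000e-03]
```

Emit:
drive_tool(
  rows=[
    [0, 0, 0, 0, 0, 0.002, 0],
    [0, 0, 0, 0, 0, 0.002, 0],
    [0, 0, 0, 0, 0, 0, 0],
  ],
)

```text
time: 27.12
tool_pos: [0.554, -0.0524, 0.0498]
tcp_rot: [-2.079, -2.354, 0.002]
wrist_force: [-0.4, -0.2, -0.7]
width: -0.0
grip_force: 0.0
```

Emit:
drive_tool(
  rows=[
    [0, 0, 0, 0, 0, 0.002, 0],
    [0, 0, 0, 0, 0, 0.001, 0],
    [0, 0, 0, 0, 0, 0, 0],
  ],
)

```text
time: 27.37
tool_pos: [0.5545, -0.0522, 0.0473]
tcp_rot: [-2.079, -2.354, 0.001]
wrist_force: [0.0, 0.4, -0.2]
width: 0.003
grip_force: 0.0
```

Emit:
drive_tool(
  rows=[
    [0, 0, 0, 0, 0, 0.002, 0],
    [0, 0, 0, 0, 0, 0, 0],
    [0, 0, 0, 0, 0, 0, 0],
  ],
)

```text
time: 27.62
tool_pos: [0.5548, -0.0521, 0.0457]
tcp_rot: [-2.079, -2.355, 0.0]
wrist_force: [-0.1, -0.2, 0.5]
width: -0.002
grip_force: 0.0
```

```bash
python3 st.py
```

```text
27.62 tcp jig [-92.4  -0.3   0. ] zplate 48.5 F jig [-0.2  0.1  0.5] [-2.079 -2.355  0.   ]
```

Emit:
drive_tool(
  rows=[
    [0, 0, 0, 0, 0, 0.0015, 0],
    [0, 0, 0, 0, 0, 0, 0],
    [0, 0, 0, 0, 0, 0, 0],
  ],
)

```text
time: 27.87
tool_pos: [0.5548, -0.0521, 0.0442]
tcp_rot: [-2.079, -2.355, 0.0]
wrist_force: [0.4, 0.4, -0.1]
width: 0.001
grip_force: 0.0
```

Emit:
drive_tool(
  rows=[
    [0, 0, 0, 0, 0, 0.001, 0],
    [0, 0, 0, 0, 0, 0, 0],
    [0, 0, 0, 0, 0, 0, 0],
  ],
)

```text
time: 28.12
tool_pos: [0.5549, -0.0521, 0.0432]
tcp_rot: [-2.079, -2.355, 0.0]
wrist_force: [-0.4, -0.2, 0.2]
width: -0.004
grip_force: 0.0
```

Emit:
drive_tool(
  rows=[
    [0, 0, 0, 0, 0, 0.001, 0],
    [0, 0, 0, 0, 0, 0, 0],
    [0, 0, 0, 0, 0, 0, 0],
  ],
)

```text
time: 28.37
tool_pos: [0.5548, -0.0521, 0.0422]
tcp_rot: [-2.079, -2.355, 0.0]
wrist_force: [-0.1, 0.8, 0.5]
width: 0.003
grip_force: 0.0
```

```bash
python3 st.py
```

```text
28.37 tcp jig [-92.4  -0.4   0. ] zplate 45.0 F jig [0.8 0.  0.5] [-2.079 -2.355  0.   ]
```

Emit:
drive_tool(
  rows=[
    [0, 0, 0, 0, 0, 0.001, 0],
    [0, 0, 0, 0, 0, 0, 0],
    [0, 0, 0, 0, 0, 0, 0],
  ],
)

```text
time: 28.62
tool_pos: [0.555, -0.0521, 0.0415]
tcp_rot: [2.079, 2.355, 0.0]
wrist_force: [-1.0, 0.3, 1.7]
width: -0.003
grip_force: 0.8
```

Emit:
drive_tool(
  rows=[
    [0, 0, 0, 0, 0, 0.001, 0],
    [0, 0, 0, 0, 0, 0, 0],
    [0, 0, 0, 0, 0, 0, 0],
  ],
)

```text
time: 28.87
tool_pos: [0.5551, -0.0521, 0.041]
tcp_rot: [2.079, 2.355, 0.0]
wrist_force: [-1.9, -0.4, 5.4]
width: 0.006
grip_force: 2.7
```

Emit:
drive_tool(
  rows=[
    [0, 0, 0, 0, 0, 0.001, 0],
    [0, 0, 0, 0, 0, 0, 0],
    [0, 0, 0, 0, 0, 0, 0],
  ],
)

```text
time: 29.12
tool_pos: [0.5552, -0.0521, 0.0406]
tcp_rot: [2.079, 2.355, 0.001]
wrist_force: [-2.9, -0.5, 9.2]
width: 0.003
grip_force: 4.3
```

```bash
python3 st.py
```

```text
29.12 tcp jig [-92.4  -0.8   0. ] zplate 43.4 F jig [-0.1  2.9  9.2] [2.079e+00 2.355e+00 1.000e-03]
```

The stop is felt at about 44.5 mm above the plate, matching grip_down at 45 mm. I'll retreat and verify.

Emit:
drive_tool(
  rows=[
    [0, 0, 0, 0, 0, -0.005, 0],
    [0, 0, 0, 0, 0, -0.015, 0],
    [0, 0, 0, 0, 0, -0.03, 0],
    [0, 0, 0, 0, 0, -0.035, 0],
    [0, 0, 0, -0.01, 0, -0.035, 0],
    [0, 0, 0, -0.03, 0, -0.02, 0],
    [0, 0, 0, -0.03, 0, 0, 0],
    [0, 0, 0, -0.03, 0, 0, 0],
  ],
)

```text
time: 29.78
tool_pos: [0.5692, -0.1526, 0.1823]
tcp_rot: [2.074, 2.353, 0.004]
wrist_force: [1.4, 0.1, -0.6]
width: 0.0
grip_force: 0.0
```

Emit:
drive_tool(
  rows=[
    [0, 0, 0, -0.035, 0, 0, 0],
    [0, 0, 0, -0.035, 0, 0, 0],
    [0, 0, 0, -0.035, 0, 0, 0],
    [0, 0, 0, -0.035, 0, 0, 0],
    [0, 0, 0, -0.03, 0, 0, 0],
    [0, 0, 0, -0.015, 0, 0, 0],
    [0, 0, 0, 0, 0, 0, 0],
    [0, 0, 0, 0, 0, 0, 0],
  ],
)

```text
time: 30.45
tool_pos: [0.5898, -0.3349, 0.1786]
tcp_rot: [-2.08, -2.352, -0.001]
wrist_force: [-0.4, 0.3, -0.4]
width: 0.001
grip_force: 0.0
```

```bash
python3 st.py; python3 - <<'E'
from h import *
from workcell import read_camera,masks_of
s=read_camera("scene");t=read_camera("top")
gd=pl(JIG,[(-.098,0,.072),(-.134,0,.072),(-.062,0,.072)]);ld=pl(JIG,[(-.103,.041,.046)])
for c,n,old in((s,"scene","pics/scene0.npz"),(t,"top","pics/top0.npz")):
    print(n,"grip expect",proj(c,gd).round(1).tolist(),"load expect",proj(c,ld).round(1).tolist(),"spindle",proj(c,pl(JIG,[(.07,0,.055)])).round(1).tolist())
    for o in("grip","load","spindle","module"):
        for d in masks_of(c,o)[:4]: print(" ",o,round(d["score"],2),np.round(d["bbox"],1))
    g=c["color"].astype(int)
    # dark pixels (grip) in region near expected grip
    u=proj(c,gd)[0].astype(int);sub=g[u[1]-25:u[1]+25,u[0]-25:u[0]+25].sum(2)<150;v,w=np.nonzero(sub);print("dark",len(v),"centroid",(w.mean()+u[0]-25).round(1),(v.mean()+u[1]-25).round(1))
    q0=(*jw(.0686,0),JIG[2]);m=[d["mask"] for d in masks_of(c,"module") if np.hypot(*(np.array(d["bbox"]).reshape(2,2).mean(0)-proj(c,pl(q0,[(0,0,.04)]))[0]))<9]
    if m: r=fitmask([c],[m[0]],q0,.03);print("module jig",injig(r[0]),r[1])
E
```

```text
30.45 tcp jig [-377.3   -0.     0. ] zplate 181.4 F jig [ 0.3  0.4 -0.4] [-2.080e+00 -2.352e+00 -1.000e-03]
scene grip expect [[297.9, 256.6], [288.3, 264.9], [307.2, 248.6]] load expect [[285.5, 255.1]] spindle [[339.5, 224.3]]
  grip 0.81 [288.5 229.4 325.8 267.3]
  load 0.5 [282.2 253.8 287.8 260. ]
  spindle 0.69 [290.1 216.9 343.5 266.4]
  module 0.89 [324.8 215.9 356.2 244.6]
  module 0.69 [372.9 203.9 403.8 231.7]
  module 0.32 [288.1 218.  345.2 271. ]
dark 103 centroid 298.5 257.3
module jig [69.2 -4.9  7.8] 222.2313690185547
top grip expect [[342.4, 230.8], [356.3, 228.7], [328.5, 232.9]] load expect [[346.4, 247.5]] spindle [[277.7, 241.5]]
  grip 0.63 [303.7 226.1 354.3 237.6]
  grip 0.6 [258.4 231.1 297.8 253.1]
  module 0.73 [212.3 211.6 233.7 249.1]
  module 0.59 [179.  311.3 214.2 339.7]
dark 214 centroid 340.2 232.5
```

```bash
python3 - <<'E'
from h import *
from workcell import read_camera
s=read_camera("scene");now=cv2.resize(s["color"][190:275,280:390,::-1],None,fx=7,fy=7,interpolation=2)
old=cv2.imread("pics/p4.png");g=lambda a:cv2.GaussianBlur(cv2.cvtColor(a,cv2.COLOR_BGR2GRAY),(0,0),5).astype(np.float32)
o,n=g(old),g(now)
for nm,(x,y,w,h) in dict(ports=(425,170,105,70),pinside=(440,210,90,80),plate_hole=(550,240,70,60),turq=(630,80,130,160)).items():
    r=cv2.matchTemplate(n[y-20:y+h+20,x-20:x+w+20],o[y:y+h,x:x+w],cv2.TM_CCOEFF_NORMED);_,v,_,l=cv2.minMaxLoc(r);print(nm,"shift px",(np.array(l)-20)/7,round(v,3))
E
```

```text
ports shift px [0.57142857 1.28571429] 0.709
pinside shift px [ 0.42857143 -0.14285714] 0.889
plate_hole shift px [0. 0.] 0.998
turq shift px [0. 0.] 1.0
```

```bash
python3 - <<'E'
from h import *
from workcell import read_camera
now=cv2.resize(np.mean([read_camera("scene")["color"].astype(float) for _ in range(6)],0).astype(np.uint8)[190:275,280:390,::-1],None,fx=7,fy=7,interpolation=2)
old=cv2.imread("pics/p4.png")
for nm,a in(("old",old),("now",now)):
    f=a.astype(int);m=((f[...,2]-f[...,0])>55).astype(np.uint8);m[:150]=0;m[260:]=0;m[:,:440]=0;m[:,560:]=0
    k,_,st,ce=cv2.connectedComponentsWithStats(m);print(nm,[(int(s[4]),c.round(1).tolist()) for s,c in zip(st[1:],ce[1:]) if s[4]>15])
    # edge of the module's near corner: gray profile along rows at x=505..530
    g=cv2.GaussianBlur(a,(0,0),3)
    print([ [int(v) for v in cv2.cvtColor(g,6)[y,490:545:6]] for y in(215,230,245)])
from h import JIG
s=np.load("pics/scene0.npz")
for x in(.064,.0686,.076): 
  print(x,((proj(s,pl((*jw(x,0),JIG[2]),[(.046,.012,.011),(.046,-.012,.011)],.03))-[280,190]+.5)*7).round(0).tolist())
E
```

```text
old []
[[143, 143, 142, 142, 144, 153, 166, 175, 177, 174], [148, 139, 127, 119, 123, 144, 170, 184, 186, 184], [135, 119, 102, 95, 109, 141, 171, 184, 186, 186]]
now []
[[146, 149, 152, 151, 149, 154, 167, 177, 178, 176], [149, 140, 128, 119, 122, 145, 171, 184, 187, 184], [136, 120, 103, 96, 110, 142, 172, 186, 188, 187]]
0.064 [[461.0, 194.0], [506.0, 225.0]]
0.0686 [[468.0, 188.0], [513.0, 219.0]]
0.076 [[480.0, 177.0], [525.0, 208.0]]
```

The profiles across the module's end corner are the same before and after clamping, so the module stayed seated. The handle is down on its stop and the robot touches nothing.

```bash
python3 -c "
from workcell import workorder;print(workorder.finish_job())"
```

```text
the job is handed in; nothing more can be done
None
```

The job is handed in: the module sits flat on the jig plate, ports away from the clamp, bearing on both side pins and the stop screw, and the clamp handle is over centre on its stop. Robot time was about 31 s; after clamping I checked the module by image comparison and the handle by feel and by its position in the images.

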